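# Drive a bauble's screw eye home with a tommy bar

## Robot

A 6-joint arm with a two-finger parallel gripper is mounted at the origin on the work surface. World frame = base frame: x ahead of the robot, y to its left, z up, the work surface at z = 0. Lengths are in m, angles in rad, forces in N, time in s.
With the tool pointing down it reaches from about 0.3 to 0.85 m from the base axis. Payload 5.4 kg.
Tool frame: the origin (TCP) lies between the finger pads; the fingertips stand r.finger_overhang ahead of it and the grasp point (between the pads) lies 3 mm ahead of it (r.finger_overhang is the distance from the TCP to the fingertips, in m); z points along the fingers, y is the direction in which the jaws open and shut (so a half turn about z gives the same grasp; the last joint's range is limited). The gripper opens to 85 mm and grips with 20 to 120 N. Pads are 22 mm wide; open, the fingers measure 114 mm over their backs; the gripper's body (76 mm by 85 mm) begins 54 mm behind the grasp point. The pads swing forward as they close: fully open they stand 13 mm farther back than shut.
Start: joints at [0.943, 0.158, 1.597, -0, 1.386, -0.21], TCP at [0.233, 0.526, 0.253] pointing down, gripper open.
Joint ranges: [-2.91, 2.91], [-0.94, 2.29], [0.18, 2.7], [-1.29, 4.43], [0.17, 2.64], [-3, 3]. Speed limits (rad/s): [2.57, 2.57, 3.14, 3.14, 3.14, 3.14].

## Interface

Orientations are given as a unit quaternion [x, y, z, w].
In Python, from cell import r gives the robot as it stands.
- The arm moves only by the tool send_rows, never from a script. Its argument "plan" is a list of rows, each an object of numbers: "jaw": the finger opening in mm, from 0 to 85.4; "dx", "dy", "dz": the shift along the tool's x, y, z in mm; "rx", "ry", "rz": the turn, a rotation vector about the tool's x, y, z in degrees. A call has exactly 10 rows; each row is the pose to reach, as a shift and turn from the pose commanded when the call began, along the tool's axes at that moment; what a row does not reach only later rows make up. A row lasts 1/12 s, in which the tool goes at most 41.7 mm and 7.16 degrees, less where a joint would pass 70% of its speed; a pose out of reach is approached as far as the arm can. A call with a gripper value outside its range is refused whole. The fingers move at their own pace and stop on an object; the grip force is fixed at half the most. Time passes only in rows, so rows that repeat a pose let the fingers close, or fill a call up. It gives the time, the measured TCP pose, the force and the opening at its end, in the units of the state.
- r.get_obs(): the state, without advancing time (a new reading comes with each control period).
- r.snapshot(name): name is "scene" or "top"; returns (picture, depth): 480x640x3 uint8, blue, green, red; 480x640 float32, m along the optical axis (not along the pixel's ray), 0 where there is no reading.
- r.camera_params(name): a dict with "K" (3x3 intrinsics, pixels), "extrinsics" (4x4, takes a point from world to camera coordinates). Camera axes: x right, y up, looking along -z (the intrinsics and any distortion apply to the point x, -y, -z); pixel columns grow to the right and rows downward; lengths in m; the calibration is good to about 2 mm. A picture is of the moment at which its call begins. camera_params takes no time and is no camera call.
- r.close_job(): hands the job in, once; it reports no verdict.
The state is a dict: "t": time; "q": joint angles; "qvel": joint speeds; "joint_efforts": joint torques, N m; "eef_pos": TCP position; "eef_rot": TCP orientation; "contact_force": force on the tool from outside, world axes, zero at the start; "ft_torque": the same for the moment, N m; "finger_gap": opening from 0.0 (shut) to 1.0 (fully open).
Only numpy, scipy, OpenCV 4.12 (cv2) and the standard library are available. Lean on these libraries where they do the work, as an engineer would, in place of code of your own. Each camera call takes 0.05 s, during which the arm holds its last target. There are 200 camera calls.

## Task

The screw eye in the top of the gilt bauble is only hand-tight: take the steel bar from its forked rest, put it through the eye's loop and turn the eye clockwise with it until the collar is fully home against the cap. Then draw the bar out and lay it back in both forks of the rest. The paint is still tacky, so nothing may press on the bauble or its cap, and leave the jar, the cup and the tub where they stand.

Things in the scene. Friction and masses are not known exactly. Their poses are not given: they have to be found in the camera images.
- screw_eye (a joint): how far the screw eye still has to turn (rad): 0 = home, collar hard against the cap, a firm stop; starts at 0.6 to 1.05. Turning it clockwise, seen from outside looking down on the eye along its axis, lowers the value. It turns stiffly (about 0.18 N m), stays where it is left and sinks 0.8 mm per rad.
- eye (a point): centre of the steel screw eye's loop: 10 mm round wire, 21 mm clear, 41 mm outside. z = screw axis, out of the bauble, leaning 38 degrees from vertical towards the vise's front (the robot, give or take the vise's yaw). x = straight through the loop; turns with the eye. At home x lies in the plane of the lean, rising away from the robot; at the start its horizontal part is swung to +y from there.
- cap_top (a point): centre of the top of the bauble's steel cap (42 mm wide, 34 at its top), 30 mm below the loop centre; z = the eye's axis; x, y = those of eye at home. How the bar works in the loop: it has play, swinging about 36 degrees either way from the loop's x before it binds on the wire and turns the eye. So drive it about 36 degrees beyond, and swing it back to x before drawing it out.
- bauble: the 120 mm gilt bauble with red butterflies, cap included; origin at the ball's centre, axes as cap_top, whose point is 71 mm up its z. Held fast between the cork-faced jaws (at its +y and -y sides, 158 mm over their backs, tops 12 mm above the origin along z; a clamp screw sticks out to y = 135) of a blue tilting vise fixed to the table behind and below.
- bar_mid (a point): middle of the loose steel tommy bar: round, 15 mm diameter, 200 mm long along x, 0.2 kg (may differ by 20 percent). +x end: nose, tapered over its last 35 mm to 7 mm; -x end: red sleeve, 60 mm long. It balances at the middle. At the start it lies in the rest's forks.
- rest_forks (a point): point on the bar's axis, half-way between the forks, when the bar lies properly in the dark wooden rest, which is fixed to the table. x = along the bar, z up; 46.6 mm above the table. Two V forks (90 degrees, 37 mm wide at the mouth, 14 mm thick) at x = -60 and +60 mm, their tips 8 mm above this point; the base board between is 70 mm wide and 12 mm high.
- jar_mid (a point): middle of a loose amber glass jar with black lid, 60 mm diameter, 85 mm high; bystander.
- cup_mid (a point): middle of a loose white cup, 82 mm diameter, 105 mm high, with brushes standing in it up to about 170 mm; bystander.
- tub_mid (a point): middle of a loose green paint tub with white lid, 90 mm diameter, 62 mm high; bystander.
Mind the look-alikes: they are no part of the job. There is more than one size of the part that bears rest_forks; the job needs the largest.

How it is judged:
By the outcome, as a careful person would: the job done as asked, in the order asked, and still so for the second after the job is handed in, with the robot touching nothing.
It also fails if it takes over 54 s, if anything falls off the work surface, if the arm or the gripper's body presses on something with over 40 N, if the wrist force passes 120 N, or if a joint passes its speed limit or range.

## Working session

There is one attempt and no reset: what is moved stays moved. The work goes in short steps, Python scripts to look and compute and a tool call to move; the robot and the scene stay as the last step left them, time stands still between calls to the robot, and variables do not carry over. Pictures are saved under pics/ and viewed, about 8 in all and at most 12, crops included, and the job is handed in when it is done.

Besides the shell and the picture viewer there is one more tool, called after ">>>" as name([rows], argument=value, ...), one row to a line, values as JSON. send_rows: Moves the arm, as the interface text tells. Its arguments: {"type":"object","properties":{"plan":{"type":"array","items":{"type":"object","properties":{"jaw":{"type":"number"},"dx":{"type":"number"},"dy":{"type":"number"},"dz":{"type":"number"},"rx":{"type":"number"},"ry":{"type":"number"},"rz":{"type":"number"}}}}},"required":["plan"]}

```bash
ls; mkdir -p pics; python3 - <<'E'
from cell import r
import cv2,numpy as np
o=r.get_obs();print(o,r.finger_overhang)
for n in("scene","top"):
    p,d=r.snapshot(n);cv2.imwrite(f"pics/{n}0.png",p);np.save(f"{n}0.npy",d);c=r.camera_params(n);print(n,c)
E
```

```text
pics
{'t': 0.0, 'q': array([ 9.42884008e-01,  1.59074752e-01,  1.59825927e+00,  7.73280173e-06,
        1.38623119e+00, -2.10116740e-01]), 'qvel': array([-6.30570171e-05, -1.21167006e-03,  1.01546745e-04,  3.97912969e-04,
        1.11347257e-03,  6.01981799e-04]), 'joint_efforts': array([ 8.36032414e-04, -3.95974767e+01, -3.31440318e+01, -2.35442812e-06,
        8.09741439e-03, -2.94605820e-05]), 'eef_pos': array([0.23298255, 0.52505091, 0.2522889 ]), 'eef_rot': array([ 2.07382374e-01,  9.78259464e-01, -8.99406968e-04, -4.04747733e-04]), 'contact_force': array([-0.71326265, -0.13294798,  0.40867176]), 'ft_torque': array([-0.01751388,  0.00298438, -0.01959243]), 'finger_gap': 0.9992084363642038} 0.022
scene {'K': array([[547.98645299,   0.        , 328.44237178],
       [  0.        , 547.98645299, 249.20159662],
       [  0.        ,   0.        ,   1.        ]]), 'extrinsics': array([[ 0.74960453,  0.66172134, -0.01476169, -0.40868828],
       [-0.54546764,  0.63023658,  0.55250965,  0.21485905],
       [ 0.37491078, -0.40611171,  0.83337577, -1.49103558],
       [ 0.        ,  0.        ,  0.        ,  1.        ]])}
top {'K': array([[543.23294693,   0.        , 326.36201186],
       [  0.        , 543.23294693, 234.30304572],
       [  0.        ,   0.        ,   1.        ]]), 'extrinsics': array([[-0.00199964, -0.99991233, -0.01308946,  0.01237577],
       [ 0.99751528, -0.0029163 ,  0.07039005, -0.55063402],
       [-0.07042205, -0.01291618,  0.99743366, -1.53588887],
       [ 0.        ,  0.        ,  0.        ,  1.        ]])}
```

View pics/scene0.png

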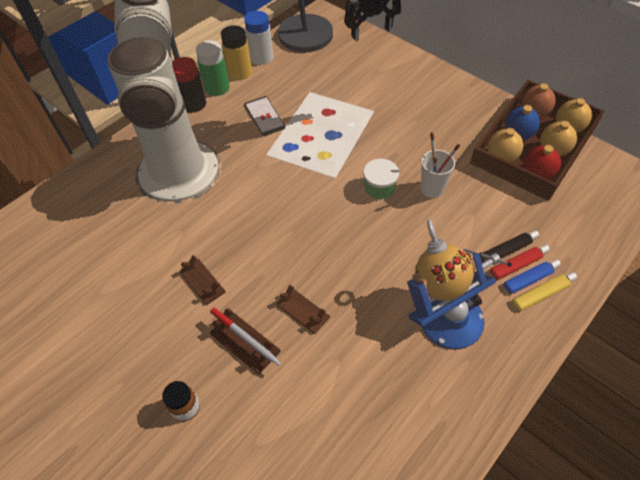

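View pics/top0.png

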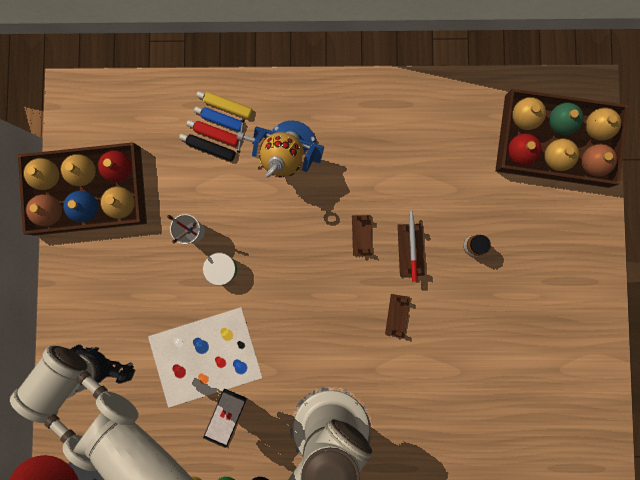

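Candidates: the bar at top (411,245), lying in the largest rest. The look-alike rests at (363,236) and (398,316) are smaller. The screw eye is at top (278,170) and scene (435,235). The loose ring at top (332,217) and the baubles in the boxes are decoys. I'll measure now and take one close crop.

```bash
cat > h.py <<'E'
import cv2,numpy as np
from scipy.optimize import least_squares
from scipy.spatial.transform import Rotation as R
from cell import r
C={n:r.camera_params(n) for n in("scene","top")}
def ray(n,u,v):
    K=C[n]["K"];E=C[n]["extrinsics"];u=np.atleast_1d(u);v=np.atleast_1d(v)
    d=np.stack([(u-K[0,2])/K[0,0],-(v-K[1,2])/K[1,1],-np.ones(len(u))],1)@E[:3,:3]
    return -E[:3,:3].T@E[:3,3],d
def pts(n,u,v,z):
    o,d=ray(n,u,v);return o+d*np.asarray(z)[:,None]
def plane(n,u,v,h):
    o,d=ray(n,u,v);return o+d*((h-o[2])/d[:,2])[:,None]
def proj(n,p):
    K=C[n]["K"];E=C[n]["extrinsics"];c=np.atleast_2d(p)@E[:3,:3].T+E[:3,3]
    return np.stack([K[0,2]+K[0,0]*c[:,0]/-c[:,2],K[1,2]-K[1,1]*c[:,1]/-c[:,2]],1)
def tri(pa,pb):
    A=0;b=0
    for n,p in(("scene",pa),("top",pb)):
        o,d=ray(n,*p);d=d[0]/np.linalg.norm(d);M=np.eye(3)-np.outer(d,d);A=A+M;b=b+M@o
    return np.linalg.solve(A,b)
E
cat > m.py <<'E'
from h import *
for n,boxes in(("scene",dict(bar=(200,300,290,370),ball=(410,240,480,305),eye=(415,210,460,260))),("top",dict(bar=(400,205,425,290),ball=(255,130,310,180),eye=(258,150,295,182)))):
    p=cv2.imread(f"pics/{n}0.png");d=np.load(f"{n}0.npy");hsv=cv2.cvtColor(p,cv2.COLOR_BGR2HSV)
    def sel(b,m):
        x0,y0,x1,y1=b;q=np.zeros(m.shape,bool);q[y0:y1,x0:x1]=m[y0:y1,x0:x1];return np.nonzero(q)[::-1]
    H,S,V=[hsv[...,i].astype(int) for i in range(3)]
    red=((H<6)|(H>172))&(S>170)&(V>90);grey=(S<50)&(V>80)
    gold=(H>14)&(H<30)&(S>130)&(V>90)
    for nm,m in(("red",red),("grey",grey)):
        u,v=sel(boxes["bar"],m);P=plane(n,u,v,.0466);c=P.mean(0);w=np.linalg.svd(P-c)[2][0];w*=np.sign(w[0]);t=(P-c)@w
        print(n,nm,len(u),"c",c.round(4),"dir",w.round(3),"ends",(c+w*t.min()).round(4),(c+w*t.max()).round(4))
    u,v=sel(boxes["ball"],gold);z=d[v,u];P=pts(n,u,v,z)[z>0]
    f=least_squares(lambda q:np.linalg.norm(P-q,axis=1)-.06,P.mean(0)-[0,0,.04],loss="soft_l1",f_scale=.002)
    print(n,"ball",len(P),f.x.round(4),np.abs(f.fun).mean().round(4))
    x0,y0,x1,y1=boxes["eye"];c=cv2.resize(p[y0-5:y1+5,x0-5:x1+5],None,fx=8,fy=8,interpolation=cv2.INTER_CUBIC)
    cv2.imwrite(f"pics/eye_{n}.png",c);print(c.shape)
a,b=cv2.imread("pics/eye_scene.png"),cv2.imread("pics/eye_top.png")
t=cv2.imread("pics/top0.png")[200:345,340:430]
t=cv2.resize(t,None,fx=3,fy=3)
W=np.zeros((480,360+376+270-206,3),np.uint8)
a=a[:480,:360];W[:a.shape[0],:a.shape[1]]=a;W[:336,360:736]=b[:336,:376]
cv2.imwrite("pics/eyes.png",W)
E
python3 m.py
```

```text
scene red 152 c [ 0.4411 -0.2326  0.0466] dir [ 0.998  0.06  -0.   ] ends [ 0.4116 -0.2344  0.0466] [ 0.468  -0.231   0.0466]
scene grey 413 c [ 0.5382 -0.2296  0.0466] dir [0.999 0.038 0.   ] ends [ 0.4715 -0.2321  0.0466] [ 0.6115 -0.2268  0.0466]
scene ball 1817 [0.7582 0.1288 0.126 ] 0.0016
(480, 440, 3)
top red 107 c [ 0.4455 -0.2325  0.0466] dir [ 0.999  0.054 -0.   ] ends [ 0.4171 -0.2341  0.0466] [ 0.4756 -0.2309  0.0466]
top grey 219 c [ 0.542  -0.2293  0.0466] dir [ 0.999  0.04  -0.   ] ends [ 0.4785 -0.2319  0.0466] [ 0.6139 -0.2265  0.0466]
top ball 754 [0.7596 0.1299 0.1263] 0.0026
(336, 376, 3)
```

View pics/eyes.png

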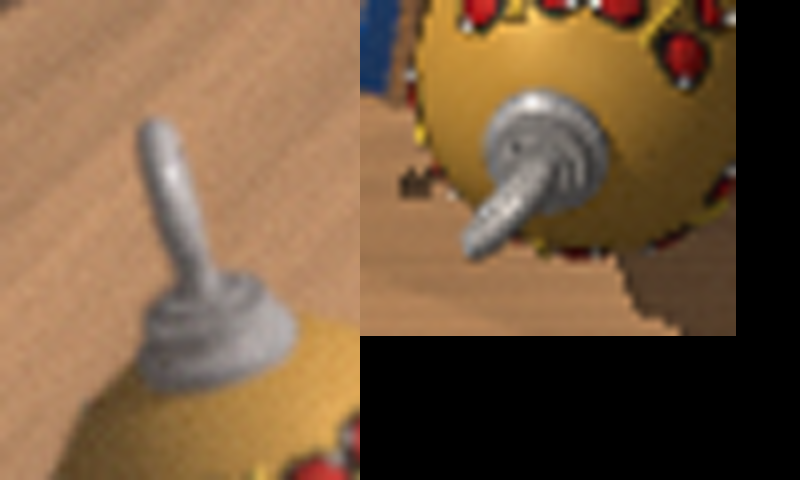

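The bar lies nose away from the robot and is in the largest rest. In the crops the loop is seen nearly edge-on in both views: its tip is at scene (429,220) and top (267,176). Next I'll fit the eye from the depth points.

```bash
cat > e.py <<'E'
from h import *
c0=tri((431.5,228.7),(271.3,171.5));B=np.array([.759,.1293,.126])
a=c0-B;print("tri",c0.round(4),np.linalg.norm(a).round(4),"lean",np.degrees(np.arccos(a[2]/np.linalg.norm(a))).round(1),"yaw",np.degrees(np.arctan2(-a[1],-a[0])).round(1))
Q={}
for n,(x0,y0,x1,y1) in dict(scene=(420,210,460,260),top=(258,150,300,184)).items():
    p=cv2.imread(f"pics/{n}0.png");d=np.load(f"{n}0.npy");hsv=cv2.cvtColor(p,cv2.COLOR_BGR2HSV)
    v,u=np.mgrid[y0:y1,x0:x1];u=u.ravel();v=v.ravel();z=d[v,u]
    ok=(z>0);u,v,z=u[ok],v[ok],z[ok];P=pts(n,u,v,z);s=hsv[v,u,1]
    rad=np.linalg.norm(P-B,axis=1);k=(s<110)&(rad<.128)&(P[:,2]>.13)
    Q[n]=(P[k],u[k],v[k])
    for lo,hi in((.062,.072),(.072,.08),(.083,.095),(.095,.108),(.108,.124)):
        m=k&(rad>lo)&(rad<hi)
        if m.sum():print(n,lo,m.sum(),P[m].mean(0).round(4), "ax",(lambda w:(np.degrees([np.arccos(w[2]/np.linalg.norm(w)),np.arctan2(-w[1],-w[0])])).round(1))(P[m].mean(0)-B))
def frame(yaw):
    l=np.radians(38);ex=np.array([np.cos(l),0,np.sin(l)]);ez=np.array([-np.sin(l),0,np.cos(l)])
    return R.from_euler("z",yaw,degrees=True).as_matrix()@np.stack([ex,[0,1,0],ez],1)
for yaw in(-20,-10,0,10,20):
    F=frame(yaw)
    for n in Q:
        L=(Q[n][0]-B)@F;m=(L[:,2]>.087)&(np.hypot(L[:,0],L[:,1])<.035);X=L[m,:2];c=X.mean(0);_,S,W=np.linalg.svd(X-c);y=W[0]*np.sign(W[0,1])
        print(yaw,n,m.sum(),"c",c.round(4),"spread",(S/np.sqrt(m.sum())).round(4),"a",np.degrees(np.arctan2(-y[0],y[1])).round(1),"zmax",np.percentile(L[m,2],97).round(4))
E
python3 e.py
```

```text
tri [0.6981 0.1485 0.2066] 0.1028 lean 38.4 yaw -17.5
scene 0.062 130 [0.7279 0.1312 0.1833] ax [28.5 -3.5]
scene 0.072 87 [0.7189 0.1374 0.1875] ax [ 33.6 -11.4]
scene 0.083 17 [0.7115 0.139  0.2016] ax [ 32.7 -11.6]
scene 0.095 31 [0.7072 0.1364 0.2126] ax [31.1 -7.8]
scene 0.108 61 [0.6964 0.1416 0.2231] ax [ 33.3 -11.1]
top 0.062 87 [0.7282 0.1363 0.1812] ax [ 29.8 -12.9]
top 0.072 65 [0.7204 0.1411 0.1886] ax [ 32.8 -17. ]
top 0.083 10 [0.7087 0.1487 0.1985] ax [ 36.6 -21.1]
top 0.095 13 [0.704  0.1457 0.2089] ax [ 34.7 -16.6]
top 0.108 45 [0.6946 0.1467 0.2225] ax [ 34.6 -15.1]
-20 scene 106 c [ 0.0108 -0.0099] spread [0.0091 0.0029] a 53.4 zmax 0.1223
-20 top 73 c [ 0.0064 -0.0045] spread [0.0112 0.0026] a 56.1 zmax 0.1236
-10 scene 106 c [0.0102 0.0003] spread [0.0092 0.0028] a 44.7 zmax 0.1223
-10 top 73 c [0.0065 0.0066] spread [0.0111 0.0023] a 49.1 zmax 0.124
0 scene 105 c [0.011  0.0103] spread [0.0093 0.0029] a 35.7 zmax 0.1213
0 top 71 c [0.0084 0.0173] spread [0.011  0.0024] a 41.4 zmax 0.1234
10 scene 90 c [0.0144 0.0178] spread [0.0066 0.0032] a 22.7 zmax 0.119
10 top 42 c [0.0156 0.0219] spread [0.0066 0.0027] a 26.8 zmax 0.1213
20 scene 57 c [0.0181 0.0226] spread [0.0033 0.0028] a -12.4 zmax 0.1121
20 top 13 c [0.0193 0.0241] spread [0.0035 0.0016] a 43.0 zmax 0.1099
```

```bash
cat >> h.py <<'E'
EYE=np.array([.699,.148,.206]);YAW=-17.5;A0=51.
BARM=np.array([.5135,-.2307,.0466]);BYAW=2.0;G=-.020   # grasp at bar x = G
def frame(yaw=None):
    l=np.radians(38)
    return R.from_euler("z",YAW if yaw is None else yaw,degrees=True).as_matrix()@np.array([[np.cos(l),0,-np.sin(l)],[0,1,0],[np.sin(l),0,np.cos(l)]])
def bar_pose(ang,s,off=(0,0,0)):
    "TCP pose with bar at ang deg from home x in the eye plane, bar point x=s m at loop centre (+off in eye frame)"
    F=frame();a=np.radians(ang);b=F@[np.cos(a),np.sin(a),0];z=-F[:,2];x=-b;M=np.stack([x,np.cross(z,x),z],1)
    return EYE+F@np.array(off)+b*(G-s)-.003*z,M
def rest_pose(dz,g=None):
    a=np.radians(BYAW);b=np.array([np.cos(a),np.sin(a),0]);z=np.array([0,0,-1.]);x=-b
    return BARM+b*(G if g is None else g)+[0,0,dz+.003],np.stack([x,np.cross(z,x),z],1)
def delta(T,base=None):
    "shift mm and rotvec deg from measured pose (or base pose) to T in tool axes"
    if base is None:
        o=r.get_obs();base=(o["eef_pos"],R.from_quat(o["eef_rot"]).as_matrix())
    p,M=base
    return (M.T@(T[0]-p)*1e3).round(1),np.degrees(R.from_matrix(M.T@T[1]).as_rotvec()).round(2)
def st():
    o=r.get_obs();print("t",round(o["t"],2),"p",o["eef_pos"].round(4),"F",o["contact_force"].round(1),"T",o["ft_torque"].round(2),"gap",round(o["finger_gap"]*85.4,1),"q",o["q"].round(2))
E
python3 -c "
from h import *
print(delta(rest_pose(.12)),delta(rest_pose(0)))
for s in (.14,.045):print(bar_pose(51,s)[0])
print(bar_pose(-36,.045)[0])
"
```

```text
(array([-545.1, -585.6,   83.6]), array([ -0.09,  -0.04, -25.94])) (array([-545.1, -585.4,  203.6]), array([ -0.09,  -0.04, -25.94]))
[0.5841743  0.05382678 0.1463723 ]
[0.65130617 0.1100719  0.18317989]
[0.66920676 0.19745392 0.17598879]
```

>>> send_rows([
  {"dx":-545,"dy":-585,"dz":84,"rz":-26,"jaw":60},
  {"dx":-545,"dy":-585,"dz":84,"rz":-26,"jaw":60},
  {"dx":-545,"dy":-585,"dz":84,"rz":-26,"jaw":60},
  {"dx":-545,"dy":-585,"dz":84,"rz":-26,"jaw":60},
  {"dx":-545,"dy":-585,"dz":84,"rz":-26,"jaw":60},
  {"dx":-545,"dy":-585,"dz":84,"rz":-26,"jaw":60},
  {"dx":-545,"dy":-585,"dz":84,"rz":-26,"jaw":60},
  {"dx":-545,"dy":-585,"dz":84,"rz":-26,"jaw":60},
  {"dx":-545,"dy":-585,"dz":84,"rz":-26,"jaw":60},
  {"dx":-545,"dy":-585,"dz":84,"rz":-26,"jaw":60},
])

```text
invalid input at $.plan[0]: expected keys jaw, dx, dy, dz, rx, ry, rz
```

```bash
python3 -c "
from h import *
st();print(delta(rest_pose(.12)))"
```

```text
t 0.1 p [0.233  0.5251 0.2524] F [ 0.9  0.2 -0.1] T [-0.05 -0.02 -0.03] gap 85.3 q [ 0.94  0.16  1.6   0.    1.39 -0.21]
(array([-545.1, -585.6,   83.6]), array([ -0.09,  -0.04, -25.94]))
```

>>> send_rows([
  {"jaw":60,"dx":-545,"dy":-585,"dz":84,"rx":0,"ry":0,"rz":-26},
  {"jaw":60,"dx":-545,"dy":-585,"dz":84,"rx":0,"ry":0,"rz":-26},
  {"jaw":60,"dx":-545,"dy":-585,"dz":84,"rx":0,"ry":0,"rz":-26},
  {"jaw":60,"dx":-545,"dy":-585,"dz":84,"rx":0,"ry":0,"rz":-26},
  {"jaw":60,"dx":-545,"dy":-585,"dz":84,"rx":0,"ry":0,"rz":-26},
  {"jaw":60,"dx":-545,"dy":-585,"dz":84,"rx":0,"ry":0,"rz":-26},
  {"jaw":60,"dx":-545,"dy":-585,"dz":84,"rx":0,"ry":0,"rz":-26},
  {"jaw":60,"dx":-545,"dy":-585,"dz":84,"rx":0,"ry":0,"rz":-26},
  {"jaw":60,"dx":-545,"dy":-585,"dz":84,"rx":0,"ry":0,"rz":-26},
  {"jaw":60,"dx":-545,"dy":-585,"dz":84,"rx":0,"ry":0,"rz":-26},
])

```text
t: 0.93
eef_pos: [0.3662, 0.1387, 0.2102]
eef_rot: [-0.018, 1.0, 0.0, 0.0]
contact_force: [2.2, -0.2, 1.4]
finger_gap: 0.703
```

```bash
python3 -c "
from h import *
st();print(delta(rest_pose(.12)))"
```

```text
t 0.93 p [0.3662 0.1387 0.2102] F [ 2.2 -0.2  1.4] T [ 0.02 -0.04  0.05] gap 60.0 q [ 0.05 -0.32  2.13  0.    1.33 -1.56]
(array([-113.7, -374.5,   40.6]), array([0.  , 0.01, 0.09]))
```

>>> send_rows([
  {"jaw":60,"dx":-112,"dy":-370,"dz":40,"rx":0,"ry":0,"rz":0},
  {"jaw":60,"dx":-112,"dy":-370,"dz":40,"rx":0,"ry":0,"rz":0},
  {"jaw":60,"dx":-112,"dy":-370,"dz":40,"rx":0,"ry":0,"rz":0},
  {"jaw":60,"dx":-112,"dy":-370,"dz":40,"rx":0,"ry":0,"rz":0},
  {"jaw":60,"dx":-112,"dy":-370,"dz":40,"rx":0,"ry":0,"rz":0},
  {"jaw":60,"dx":-112,"dy":-370,"dz":40,"rx":0,"ry":0,"rz":0},
  {"jaw":60,"dx":-112,"dy":-370,"dz":40,"rx":0,"ry":0,"rz":0},
  {"jaw":60,"dx":-112,"dy":-370,"dz":40,"rx":0,"ry":0,"rz":0},
  {"jaw":60,"dx":-112,"dy":-370,"dz":40,"rx":0,"ry":0,"rz":0},
  {"jaw":60,"dx":-112,"dy":-370,"dz":40,"rx":0,"ry":0,"rz":0},
])

```text
t: 1.77
eef_pos: [0.492, -0.23, 0.1697]
eef_rot: [-0.016, 1.0, -0.001, -0.0]
contact_force: [0.2, 0.2, -0.1]
finger_gap: 0.699
```

```bash
python3 -c "
from h import *
st();print(delta(rest_pose(.12)),delta(rest_pose(0)))"
```

```text
t 1.77 p [ 0.492  -0.23    0.1697] F [ 0.2  0.2 -0.1] T [-0.01  0.03 -0.03] gap 59.7 q [-0.66  0.16  1.77 -0.    1.21 -2.26]
(array([-1.4, -1.4,  0.1]), array([-0.09, -0.  , -0.14])) (array([ -1.4,  -1.3, 120.1]), array([-0.09, -0.  , -0.14]))
```

>>> send_rows([
  {"jaw":60,"dx":-1,"dy":-1,"dz":40,"rx":0,"ry":0,"rz":0},
  {"jaw":60,"dx":-1,"dy":-1,"dz":80,"rx":0,"ry":0,"rz":0},
  {"jaw":60,"dx":-1,"dy":-1,"dz":105,"rx":0,"ry":0,"rz":0},
  {"jaw":60,"dx":-1,"dy":-1,"dz":120,"rx":0,"ry":0,"rz":0},
  {"jaw":60,"dx":-1,"dy":-1,"dz":120,"rx":0,"ry":0,"rz":0},
  {"jaw":10,"dx":-1,"dy":-1,"dz":120,"rx":0,"ry":0,"rz":0},
  {"jaw":10,"dx":-1,"dy":-1,"dz":120,"rx":0,"ry":0,"rz":0},
  {"jaw":10,"dx":-1,"dy":-1,"dz":120,"rx":0,"ry":0,"rz":0},
  {"jaw":10,"dx":-1,"dy":-1,"dz":120,"rx":0,"ry":0,"rz":0},
  {"jaw":10,"dx":-1,"dy":-1,"dz":120,"rx":0,"ry":0,"rz":0},
])

```text
t: 2.6
eef_pos: [0.4945, -0.2309, 0.0542]
eef_rot: [-0.018, 1.0, -0.005, 0.002]
contact_force: [-2.9, -12.2, 4.0]
finger_gap: 0.151
```

```bash
python3 -c "
from h import *
st();print(delta(rest_pose(0)))
p,d=r.snapshot('top');cv2.imwrite('pics/g1.png',cv2.resize(p[190:300,360:450],None,fx=5,fy=5))"
```

```text
t 2.6 p [ 0.4945 -0.2309  0.0542] F [ -2.9 -12.2   4. ] T [-1.89  0.54 -0.02] gap 12.9 q [-0.66  0.33  1.83 -0.01  0.98 -2.26]
(array([ 1.1, -0.4,  4.6]), array([-0.59,  0.26,  0.12]))
```

View pics/g1.png

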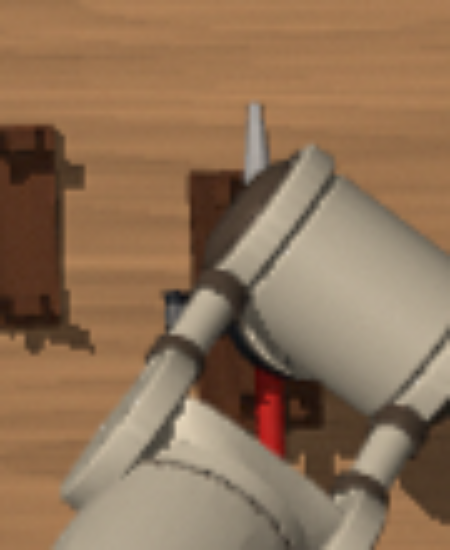

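>>> send_rows([
  {"jaw":10,"dx":0,"dy":0,"dz":0,"rx":0,"ry":0,"rz":0},
  {"jaw":10,"dx":0,"dy":0,"dz":0,"rx":0,"ry":0,"rz":0},
  {"jaw":10,"dx":0,"dy":0,"dz":0,"rx":0,"ry":0,"rz":0},
  {"jaw":10,"dx":0,"dy":0,"dz":0,"rx":0,"ry":0,"rz":0},
  {"jaw":10,"dx":0,"dy":0,"dz":-2,"rx":0,"ry":0,"rz":0},
  {"jaw":10,"dx":0,"dy":0,"dz":-4,"rx":0,"ry":0,"rz":0},
  {"jaw":10,"dx":0,"dy":0,"dz":-6,"rx":0,"ry":0,"rz":0},
  {"jaw":10,"dx":0,"dy":0,"dz":-8,"rx":0,"ry":0,"rz":0},
  {"jaw":10,"dx":0,"dy":0,"dz":-10,"rx":0,"ry":0,"rz":0},
  {"jaw":10,"dx":0,"dy":0,"dz":-10,"rx":0,"ry":0,"rz":0},
])

```text
t: 3.48
eef_pos: [0.4925, -0.2256, 0.0608]
eef_rot: [-0.018, 1.0, 0.0, -0.0]
contact_force: [-0.6, -0.0, -1.9]
finger_gap: 0.15
```

```bash
python3 -c "
from h import *
st();print(delta(rest_pose(0)))"
```

```text
t 3.48 p [ 0.4925 -0.2256  0.0608] F [-0.6 -0.  -1.9] T [-0.02  0.04 -0.02] gap 12.8 q [-0.65  0.31  1.83  0.    1.   -2.26]
(array([-0.8, -5.8, 11.2]), array([ 0.03, -0.01,  0.08]))
```

```bash
python3 -c "
from h import *
b=rest_pose(.15);print(delta(bar_pose(51,.16)));print(delta(bar_pose(51,.24)))
T=bar_pose(51,.24);print(T[0],bar_pose(51,.16)[0],T[1].round(2).tolist(), frame()@[np.cos(.89),np.sin(.89),0])"
```

```text
(array([-87.2, 264.7, -77.7]), array([ 22.26, -31.4 , -30.25]))
(array([-29. , 219.4, -46.7]), array([ 22.26, -31.4 , -30.25]))
[ 0.51350917 -0.00537861  0.10762747] [0.57004127 0.0419857  0.13862333] [[-0.71, -0.39, 0.59], [-0.59, 0.78, -0.19], [-0.39, -0.48, -0.79]] [0.7066978  0.5919614  0.38750474]
```

>>> send_rows([
  {"jaw":10,"dx":0,"dy":0,"dz":-35,"rx":0,"ry":0,"rz":0},
  {"jaw":10,"dx":0,"dy":0,"dz":-70,"rx":0,"ry":0,"rz":0},
  {"jaw":10,"dx":-10,"dy":25,"dz":-100,"rx":3,"ry":-4,"rz":-4},
  {"jaw":10,"dx":-20,"dy":60,"dz":-100,"rx":6,"ry":-8,"rz":-8},
  {"jaw":10,"dx":-30,"dy":95,"dz":-100,"rx":9,"ry":-12,"rz":-12},
  {"jaw":10,"dx":-40,"dy":130,"dz":-100,"rx":12,"ry":-16,"rz":-16},
  {"jaw":10,"dx":-50,"dy":165,"dz":-100,"rx":15,"ry":-20,"rz":-20},
  {"jaw":10,"dx":-60,"dy":200,"dz":-95,"rx":18,"ry":-25,"rz":-24},
  {"jaw":10,"dx":-65,"dy":230,"dz":-85,"rx":21,"ry":-29,"rz":-28},
  {"jaw":10,"dx":-68,"dy":250,"dz":-75,"rx":22.3,"ry":-31.4,"rz":-30.2},
])

```text
t: 4.32
eef_pos: [0.5497, 0.0299, 0.1341]
eef_rot: [-0.275, 0.904, -0.183, 0.27]
contact_force: [0.9, -1.5, -2.6]
finger_gap: 0.153
```

>>> send_rows([
  {"jaw":10,"dx":0,"dy":0,"dz":0,"rx":0,"ry":0,"rz":0},
  {"jaw":10,"dx":0,"dy":0,"dz":0,"rx":0,"ry":0,"rz":0},
  {"jaw":10,"dx":0,"dy":0,"dz":0,"rx":0,"ry":0,"rz":0},
  {"jaw":10,"dx":0,"dy":0,"dz":0,"rx":0,"ry":0,"rz":0},
  {"jaw":10,"dx":0,"dy":0,"dz":0,"rx":0,"ry":0,"rz":0},
  {"jaw":10,"dx":0,"dy":0,"dz":0,"rx":0,"ry":0,"rz":0},
  {"jaw":10,"dx":0,"dy":0,"dz":0,"rx":0,"ry":0,"rz":0},
  {"jaw":10,"dx":0,"dy":0,"dz":0,"rx":0,"ry":0,"rz":0},
  {"jaw":10,"dx":0,"dy":0,"dz":0,"rx":0,"ry":0,"rz":0},
  {"jaw":10,"dx":0,"dy":0,"dz":0,"rx":0,"ry":0,"rz":0},
])

```text
t: 5.15
eef_pos: [0.5516, 0.026, 0.1356]
eef_rot: [-0.272, 0.905, -0.184, 0.269]
contact_force: [0.5, 0.3, -2.9]
finger_gap: 0.152
```

```bash
python3 -c "
from h import *
st();print(delta(bar_pose(51,.16)))"
```

```text
t 5.15 p [0.5516 0.026  0.1356] F [ 0.5  0.3 -2.9] T [ 0.13  0.45 -0.05] gap 13.0 q [-0.11 -0.09  2.24 -0.36  0.36 -1.97]
(array([-23.7,   3.8,   5.5]), array([-0.09, -0.04, -0.05]))
```

```bash
cat > look.py <<'E'
import sys
from h import *
tag=sys.argv[1];dg=float(sys.argv[2]) if len(sys.argv)>2 else .003
o=r.get_obs();M=R.from_quat(o["eef_rot"]).as_matrix();ax=o["eef_pos"]+dg*M[:,2];b=-M[:,0]
out=[]
for n in("scene","top"):
    p,d=r.snapshot(n);cv2.imwrite(f"pics/{tag}_{n}.png",p)
    np.save(f"{tag}_{n}.npy",d)
    c=proj(n,EYE-.05*frame()[:,0])[0].astype(int);x0,y0=max(c[0]-48,0),max(c[1]-50,0)
    k=6;q=cv2.resize(p[y0:y0+90,x0:x0+66],None,fx=k,fy=k,interpolation=cv2.INTER_CUBIC)
    for P,col in((ax+b*(.1-G),(0,255,0)),(ax+b*(-.1-G),(0,255,0)),(EYE,(255,0,255)),(EYE+.02*frame()[:,2],(255,0,0))):
        u=(proj(n,P)[0]+.5-[x0,y0])*k;cv2.circle(q,tuple(int(t) for t in u),3,col,-1);print(n,P.round(4),"px",proj(n,P)[0].round(1))
    print(n,"origin",x0,y0);out.append(q)
cv2.imwrite(f"pics/{tag}.png",np.hstack(out))
E
python3 look.py a
```

```text
scene [0.6382 0.0964 0.1797] px [391.3 236.4]
scene [ 0.4967 -0.0219  0.1022] px [304.8 255.3]
scene [0.699 0.148 0.206] px [431.5 229.3]
scene [0.6873 0.1517 0.2218] px [428.9 220.5]
scene origin 370 174
top [0.6382 0.0964 0.1797] px [292.4 196.2]
top [ 0.4967 -0.0219  0.1022] px [338.2 252. ]
top [0.699 0.148 0.206] px [271.4 171.1]
top [0.6873 0.1517 0.2218] px [269.2 174.6]
top origin 220 137
```

View pics/a.png

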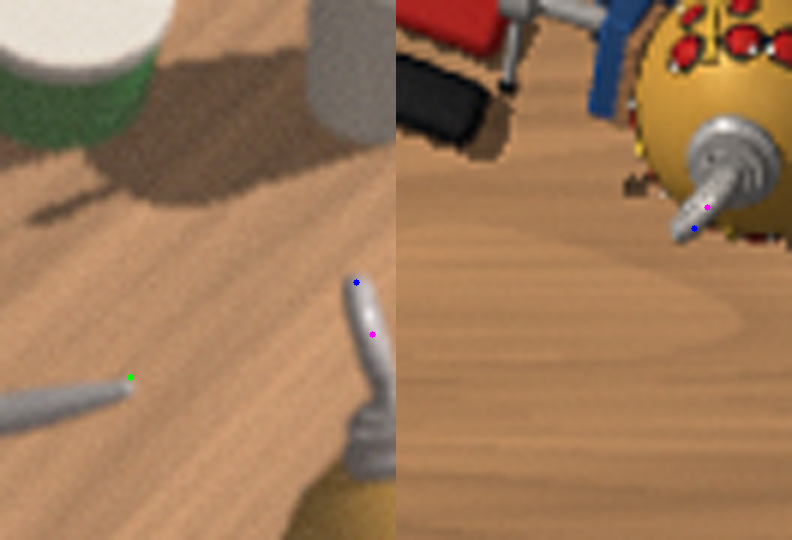

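```bash
python3 -c "
from h import *
t=cv2.imread('pics/a_top.png')[185:260,280:350];s=cv2.imread('pics/a_scene.png')[215:290,325:395]
cv2.imwrite('pics/a2.png',cv2.resize(np.hstack([s,t]),None,fx=5.7,fy=5.7,interpolation=cv2.INTER_CUBIC))
for n,(x0,y0,x1,y1) in dict(scene=(360,225,396,260),top=(285,190,312,215)).items():
    h=cv2.cvtColor(cv2.imread(f'pics/a_{n}.png'),cv2.COLOR_BGR2HSV)[y0:y1,x0:x1]
    m=(h[...,1]<80)&(h[...,2]>60)
    for j in range(0,m.shape[1],2):
        k=np.nonzero(m[:,j])[0]
        if len(k):print(n,x0+j,y0+k.min(),y0+k.max(),len(k),end='; ')
    print()
"
```

```text
scene 360 242 248 7; scene 362 241 247 7; scene 364 241 247 7; scene 366 241 246 6; scene 368 240 246 7; scene 370 240 246 7; scene 372 239 245 7; scene 374 239 245 7; scene 376 238 244 7; scene 378 238 244 7; scene 380 238 243 6; scene 382 238 242 5; scene 384 238 242 5; scene 386 238 241 4; scene 388 237 240 4; scene 390 237 240 4; scene 392 238 238 1; 
top 293 195 197 3; top 295 196 200 5; top 297 198 203 6; top 299 200 206 7; top 301 202 209 8; top 303 204 211 8; top 305 206 213 8; top 307 209 214 6; top 309 211 214 4; top 311 213 214 2;
```

View pics/a2.png

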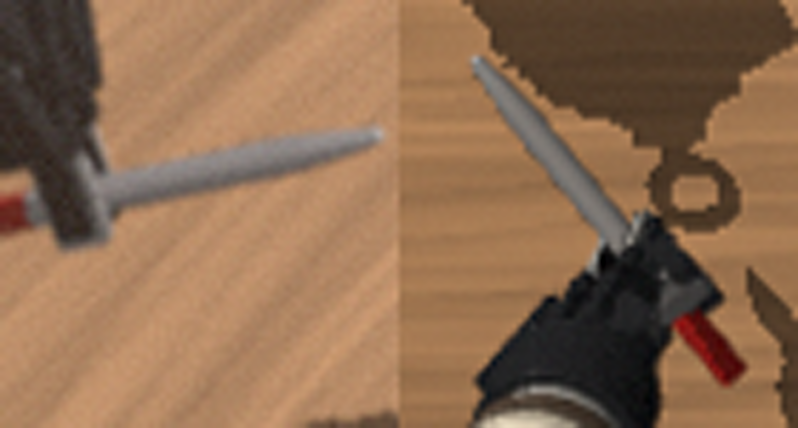

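```bash
python3 -c "
from h import *
def pl(n,a,b):
    o,d=ray(n,*np.array([a,b]).T);N=np.cross(*d);return N/np.linalg.norm(N),o
n1,o1=pl('scene',(360,245),(390.5,238.2));n2,o2=pl('top',(293.2,196),(305,209.3))
d=np.cross(n1,n2);d/=np.linalg.norm(d);d*=np.sign(d[0])
o=r.get_obs();M=R.from_quat(o['eef_rot']).as_matrix();p=o['eef_pos']
tip=tri((391.5,238.3),(292.8,195.5));print('tip',tip.round(4),'tool',(M.T@(tip-p)).round(4))
print('dir tool',(M.T@d).round(3))
P=np.linalg.lstsq(np.array([n1,n2,d]),np.array([n1@o1,n2@o2,d@p]),rcond=None)[0];print('axis at tcp, tool',(M.T@(P-p)).round(4))
F=frame();print('tip in eye frame',(F.T@(tip-EYE)).round(4),'bar dir',(F.T@d).round(3))
"
```

```text
tip [0.6404 0.0955 0.1757] tool [-0.1194  0.0003  0.0076]
dir tool [-0.998  0.054  0.017]
axis at tcp, tool [-0.0003 -0.0066  0.0046]
tip in eye frame [-0.0503 -0.0677  0.0008] bar dir [ 0.587  0.81  -0.018]
```

```bash
sed -i 's/(G-s)-.003\*z/(G-s)-.0075*z/; s/G=-.020/G=-.0195/; s/dz+.003\]/dz+.0075]/' h.py; python3 -c "
from h import *
for s in (.12,.105,.08,.045):print(s,delta(bar_pose(51,s)))"
```

```text
0.12 (array([-64.1,   3.8,   1. ]), array([-0.09, -0.04, -0.04]))
0.105 (array([-79.1,   3.8,   1. ]), array([-0.09, -0.04, -0.04]))
0.08 (array([-104.1,    3.8,    0.9]), array([-0.09, -0.04, -0.04]))
0.045 (array([-139.1,    3.9,    0.9]), array([-0.09, -0.04, -0.04]))
```

>>> send_rows([
  {"jaw":10,"dx":-10,"dy":2,"dz":1,"rx":0,"ry":0,"rz":0},
  {"jaw":10,"dx":-25,"dy":4,"dz":1,"rx":0,"ry":0,"rz":0},
  {"jaw":10,"dx":-40,"dy":4,"dz":1,"rx":0,"ry":0,"rz":0},
  {"jaw":10,"dx":-55,"dy":4,"dz":1,"rx":0,"ry":0,"rz":0},
  {"jaw":10,"dx":-65,"dy":4,"dz":1,"rx":0,"ry":0,"rz":0},
  {"jaw":10,"dx":-73,"dy":4,"dz":1,"rx":0,"ry":0,"rz":0},
  {"jaw":10,"dx":-80,"dy":4,"dz":1,"rx":0,"ry":0,"rz":0},
  {"jaw":10,"dx":-88,"dy":4,"dz":1,"rx":0,"ry":0,"rz":0},
  {"jaw":10,"dx":-95,"dy":4,"dz":1,"rx":0,"ry":0,"rz":0},
  {"jaw":10,"dx":-100,"dy":4,"dz":1,"rx":0,"ry":0,"rz":0},
])

```text
t: 6.08
eef_pos: [0.6218, 0.0885, 0.1719]
eef_rot: [-0.272, 0.905, -0.184, 0.269]
contact_force: [0.7, -0.0, -1.7]
finger_gap: 0.152
```

```bash
python3 -c "
from h import *
st();print(delta(bar_pose(51,.045)))"; sed -i 's/-.05\*frame()\[:,0\]/-.02*frame()[:,0]/' look.py; python3 look.py b .0075 >/dev/null
```

```text
t 6.08 p [0.6218 0.0885 0.1719] F [ 0.7 -0.  -1.7] T [0.16 0.48 0.02] gap 13.0 q [ 0.05  0.07  1.99 -0.47  0.49 -1.76]
(array([-38.4,  -0.1,  -0.1]), array([-0.1 , -0.02, -0.04]))
```

View pics/b.png

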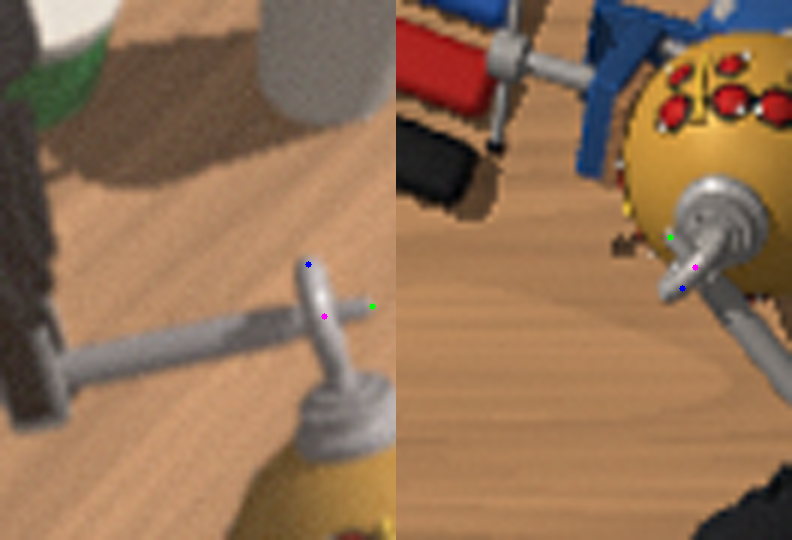

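The bar nose has gone through the loop: it shows at crop (372,305) in the scene view and (670,237) in the top view, with no contact force. I'll go deeper.

>>> send_rows([
  {"jaw":10,"dx":-5,"dy":0,"dz":0,"rx":0,"ry":0,"rz":0},
  {"jaw":10,"dx":-10,"dy":0,"dz":0,"rx":0,"ry":0,"rz":0},
  {"jaw":10,"dx":-15,"dy":0,"dz":0,"rx":0,"ry":0,"rz":0},
  {"jaw":10,"dx":-20,"dy":0,"dz":0,"rx":0,"ry":0,"rz":0},
  {"jaw":10,"dx":-25,"dy":0,"dz":0,"rx":0,"ry":0,"rz":0},
  {"jaw":10,"dx":-30,"dy":0,"dz":0,"rx":0,"ry":0,"rz":0},
  {"jaw":10,"dx":-34,"dy":0,"dz":0,"rx":0,"ry":0,"rz":0},
  {"jaw":10,"dx":-38,"dy":0,"dz":0,"rx":0,"ry":0,"rz":0},
  {"jaw":10,"dx":-38,"dy":0,"dz":0,"rx":0,"ry":0,"rz":0},
  {"jaw":10,"dx":-38,"dy":0,"dz":0,"rx":0,"ry":0,"rz":0},
])

```text
t: 7.02
eef_pos: [0.6483, 0.1108, 0.1864]
eef_rot: [-0.272, 0.905, -0.184, 0.269]
contact_force: [0.1, 0.5, -2.1]
finger_gap: 0.149
```

```bash
cat > sw.py <<'E'
import sys
from h import *
a0,a1=map(float,sys.argv[1:3]);s=float(sys.argv[3]) if len(sys.argv)>3 else .045
st()
for i in range(1,11):
    a=a0+(a1-a0)*min(i/9,1);print(round(a,1),*delta(bar_pose(a,s,(0,0,0))))
E
python3 sw.py 51 15
```

```text
t 7.02 p [0.6483 0.1108 0.1864] F [ 0.1  0.5 -2.1] T [0.12 0.48 0.02] gap 12.7 q [ 0.09  0.13  1.9  -0.48  0.54 -1.72]
47.0 [-1.1  4.3 -0.1] [-0.09 -0.03  3.97]
43.0 [-1.6  8.7 -0.1] [-0.09 -0.03  7.97]
39.0 [-2.4 13.2 -0.1] [-0.09 -0.02 11.97]
35.0 [-3.5 17.5 -0.1] [-0.09 -0.02 15.97]
31.0 [-4.9 21.8 -0.1] [-0.09 -0.02 19.97]
27.0 [-6.5 26.  -0.1] [-9.000e-02 -2.000e-02  2.397e+01]
23.0 [-8.5 30.  -0.1] [-9.000e-02 -1.000e-02  2.797e+01]
19.0 [-10.8  33.9  -0.1] [-1.000e-01 -1.000e-02  3.197e+01]
15.0 [-13.3  37.7  -0.1] [-1.000e-01 -1.000e-02  3.597e+01]
15.0 [-13.3  37.7  -0.1] [-1.000e-01 -1.000e-02  3.597e+01]
```

>>> send_rows([
  {"jaw":10,"dx":-1,"dy":4.3,"dz":0,"rx":0,"ry":0,"rz":4},
  {"jaw":10,"dx":-1.6,"dy":8.7,"dz":0,"rx":0,"ry":0,"rz":8},
  {"jaw":10,"dx":-2.4,"dy":13.2,"dz":0,"rx":0,"ry":0,"rz":12},
  {"jaw":10,"dx":-3.5,"dy":17.5,"dz":0,"rx":0,"ry":0,"rz":16},
  {"jaw":10,"dx":-4.9,"dy":21.8,"dz":0,"rx":0,"ry":0,"rz":20},
  {"jaw":10,"dx":-6.5,"dy":26,"dz":0,"rx":0,"ry":0,"rz":24},
  {"jaw":10,"dx":-8.5,"dy":30,"dz":0,"rx":0,"ry":0,"rz":28},
  {"jaw":10,"dx":-10.8,"dy":33.9,"dz":0,"rx":0,"ry":0,"rz":32},
  {"jaw":10,"dx":-13.3,"dy":37.7,"dz":0,"rx":0,"ry":0,"rz":36},
  {"jaw":10,"dx":-13.3,"dy":37.7,"dz":0,"rx":0,"ry":0,"rz":36},
])

```text
t: 7.85
eef_pos: [0.6422, 0.1479, 0.1727]
eef_rot: [0.022, 0.945, -0.092, 0.312]
contact_force: [-1.6, -2.5, -1.2]
finger_gap: 0.15
```

```bash
python3 sw.py 15 -12
```

```text
t 7.85 p [0.6422 0.1479 0.1727] F [-1.6 -2.5 -1.2] T [-0.2   0.57 -0.34] gap 12.8 q [ 0.17  0.17  1.88 -0.56  0.56 -0.96]
12.0 [-1.   3.6 -0.4] [-0.14 -0.06  2.89]
9.0 [-1.3  7.  -0.4] [-0.15 -0.06  5.89]
6.0 [-1.7 10.3 -0.4] [-0.15 -0.05  8.89]
3.0 [-2.3 13.6 -0.4] [-0.15 -0.05 11.89]
0.0 [-3.1 16.9 -0.4] [-0.15 -0.05 14.89]
-3.0 [-4.1 20.2 -0.4] [-0.15 -0.04 17.89]
-6.0 [-5.2 23.3 -0.4] [-0.15 -0.04 20.89]
-9.0 [-6.5 26.5 -0.4] [-0.15 -0.04 23.89]
-12.0 [-7.9 29.5 -0.5] [-0.16 -0.03 26.89]
-12.0 [-7.9 29.5 -0.5] [-0.16 -0.03 26.89]
```

>>> send_rows([
  {"jaw":10,"dx":-0.6,"dy":3.5,"dz":0,"rx":0,"ry":0,"rz":3},
  {"jaw":10,"dx":-1.1,"dy":7,"dz":0,"rx":0,"ry":0,"rz":6},
  {"jaw":10,"dx":-1.6,"dy":10.3,"dz":0,"rx":0,"ry":0,"rz":9},
  {"jaw":10,"dx":-2.3,"dy":13.6,"dz":0,"rx":0,"ry":0,"rz":12},
  {"jaw":10,"dx":-3.1,"dy":16.9,"dz":0,"rx":0,"ry":0,"rz":15},
  {"jaw":10,"dx":-4.1,"dy":20.2,"dz":0,"rx":0,"ry":0,"rz":18},
  {"jaw":10,"dx":-5.2,"dy":23.3,"dz":0,"rx":0,"ry":0,"rz":21},
  {"jaw":10,"dx":-6.5,"dy":26.5,"dz":0,"rx":0,"ry":0,"rz":24},
  {"jaw":10,"dx":-8,"dy":29.5,"dz":0,"rx":0,"ry":0,"rz":27},
  {"jaw":10,"dx":-8,"dy":29.5,"dz":0,"rx":0,"ry":0,"rz":27},
])

```text
t: 8.68
eef_pos: [0.651, 0.1767, 0.1721]
eef_rot: [0.241, 0.915, -0.017, 0.324]
contact_force: [-2.0, -3.1, -3.4]
finger_gap: 0.153
```

```bash
python3 sw.py -12 -38; python3 look.py c .0075
```

```text
t 8.68 p [0.651  0.1767 0.1721] F [-2.  -3.1 -3.4] T [-0.08  0.87 -0.43] gap 13.1 q [ 0.22  0.22  1.83 -0.59  0.59 -0.42]
-14.9 [-0.6  3.9 -0.7] [-0.23 -0.06  2.89]
-17.8 [-0.8  7.1 -0.8] [-0.23 -0.06  5.78]
-20.7 [-1.3 10.3 -0.8] [-0.23 -0.05  8.67]
-23.6 [-1.8 13.5 -0.8] [-0.23 -0.05 11.56]
-26.4 [-2.6 16.7 -0.8] [-0.23 -0.04 14.45]
-29.3 [-3.4 19.8 -0.8] [-0.23 -0.03 17.33]
-32.2 [-4.5 22.9 -0.8] [-0.24 -0.03 20.22]
-35.1 [-5.7 25.9 -0.8] [-2.400e-01 -2.000e-02  2.311e+01]
-38.0 [-7.  28.9 -0.9] [-2.4e-01 -2.0e-02  2.6e+01]
-38.0 [-7.  28.9 -0.9] [-2.4e-01 -2.0e-02  2.6e+01]
scene [0.7359 0.1238 0.238 ] px [442.1 237.4]
scene [0.6012 0.2099 0.1178] px [406.8 212.3]
scene [0.699 0.148 0.206] px [431.5 229.3]
scene [0.6873 0.1517 0.2218] px [428.9 220.5]
scene origin 378 177
top [0.7359 0.1238 0.238 ] px [279.7 154. ]
top [0.6012 0.2099 0.1178] px [252.  213.2]
top [0.699 0.148 0.206] px [271.4 171.1]
top [0.6873 0.1517 0.2218] px [269.2 174.6]
top origin 222 127
```

View pics/c.png

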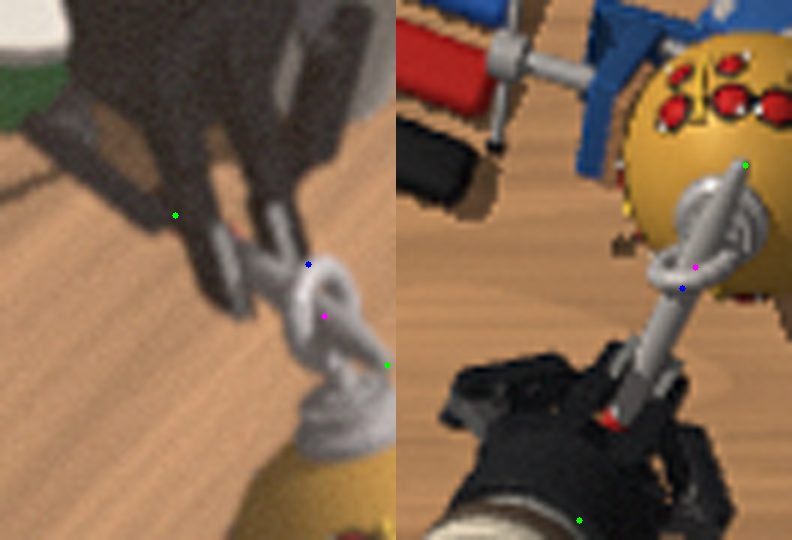

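>>> send_rows([
  {"jaw":10,"dx":-0.3,"dy":3.6,"dz":0,"rx":0,"ry":0,"rz":3},
  {"jaw":10,"dx":-0.7,"dy":7,"dz":0,"rx":0,"ry":0,"rz":6},
  {"jaw":10,"dx":-1.2,"dy":10.3,"dz":0,"rx":0,"ry":0,"rz":9},
  {"jaw":10,"dx":-1.8,"dy":13.5,"dz":0,"rx":0,"ry":0,"rz":12},
  {"jaw":10,"dx":-2.6,"dy":16.7,"dz":0,"rx":0,"ry":0,"rz":15},
  {"jaw":10,"dx":-3.4,"dy":19.8,"dz":0,"rx":0,"ry":0,"rz":18},
  {"jaw":10,"dx":-4.5,"dy":22.9,"dz":0,"rx":0,"ry":0,"rz":21},
  {"jaw":10,"dx":-5.7,"dy":25.9,"dz":0,"rx":0,"ry":0,"rz":24},
  {"jaw":10,"dx":-7,"dy":28.9,"dz":0,"rx":0,"ry":0,"rz":26.5},
  {"jaw":10,"dx":-7,"dy":28.9,"dz":0,"rx":0,"ry":0,"rz":26.5},
])

```text
t: 9.62
eef_pos: [0.6686, 0.199, 0.1796]
eef_rot: [0.445, 0.835, 0.057, 0.319]
contact_force: [-4.2, -3.1, -4.0]
finger_gap: 0.156
```

```bash
cat >> sw.py <<'E'
o=r.get_obs();M=R.from_quat(o["eef_rot"]).as_matrix();F=frame()
b=F.T@-M[:,0];print("bar ang",np.degrees(np.arctan2(b[1],b[0])).round(1),"Tz tool frame",(M.T@o["ft_torque"]).round(2),"moment about eye axis",(F[:,2]@(o["ft_torque"]+np.cross(o["eef_pos"]-EYE,o["contact_force"]))).round(3))
E
python3 sw.py -38 -50
```

```text
t 9.62 p [0.6686 0.199  0.1796] F [-4.2 -3.1 -4. ] T [-0.14  1.14 -0.49] gap 13.3 q [ 0.25  0.27  1.75 -0.59  0.63  0.05]
-39.3 [-0.2  1.9 -1. ] [-0.28  0.03  0.83]
-40.7 [-0.2  3.4 -1. ] [-0.28  0.03  2.17]
-42.0 [-0.3  4.9 -1. ] [-0.28  0.03  3.5 ]
-43.3 [-0.4  6.4 -1.1] [-0.28  0.04  4.83]
-44.7 [-0.5  7.9 -1.1] [-0.28  0.04  6.17]
-46.0 [-0.7  9.4 -1.1] [-0.28  0.04  7.5 ]
-47.3 [-0.9 10.9 -1.1] [-0.28  0.04  8.83]
-48.7 [-1.2 12.4 -1.1] [-0.28  0.05 10.17]
-50.0 [-1.4 13.8 -1.1] [-0.28  0.05 11.5 ]
-50.0 [-1.4 13.8 -1.1] [-0.28  0.05 11.5 ]
bar ang -38.5 Tz tool frame [1.18 0.39 0.09] moment about eye axis 0.314
```

>>> send_rows([
  {"jaw":10,"dx":0,"dy":1,"dz":0,"rx":0,"ry":0,"rz":0.8},
  {"jaw":10,"dx":-0.1,"dy":2,"dz":0,"rx":0,"ry":0,"rz":1.6},
  {"jaw":10,"dx":-0.1,"dy":3,"dz":0,"rx":0,"ry":0,"rz":2.4},
  {"jaw":10,"dx":-0.2,"dy":3.8,"dz":0,"rx":0,"ry":0,"rz":3.2},
  {"jaw":10,"dx":-0.2,"dy":4.6,"dz":0,"rx":0,"ry":0,"rz":4},
  {"jaw":10,"dx":-0.3,"dy":5.4,"dz":0,"rx":0,"ry":0,"rz":4.5},
  {"jaw":10,"dx":-0.3,"dy":5.9,"dz":0,"rx":0,"ry":0,"rz":5},
  {"jaw":10,"dx":-0.3,"dy":5.9,"dz":0,"rx":0,"ry":0,"rz":5},
  {"jaw":10,"dx":-0.3,"dy":5.9,"dz":0,"rx":0,"ry":0,"rz":5},
  {"jaw":10,"dx":-0.3,"dy":5.9,"dz":0,"rx":0,"ry":0,"rz":5},
])

```text
t: 10.45
eef_pos: [0.6716, 0.2013, 0.1807]
eef_rot: [0.479, 0.816, 0.069, 0.316]
contact_force: [-6.9, -5.3, -3.6]
finger_gap: 0.155
```

```bash
python3 sw.py -44 -50 | grep -v "^-"; python3 look.py d .0075 >/dev/null
```

```text
t 10.45 p [0.6716 0.2013 0.1807] F [-6.9 -5.3 -3.6] T [-0.72  1.66 -0.33] gap 13.2 q [ 0.25  0.28  1.73 -0.59  0.64  0.14]
bar ang -43.2 Tz tool frame [ 1.76  0.21 -0.47] moment about eye axis 1.079
```

View pics/d.png

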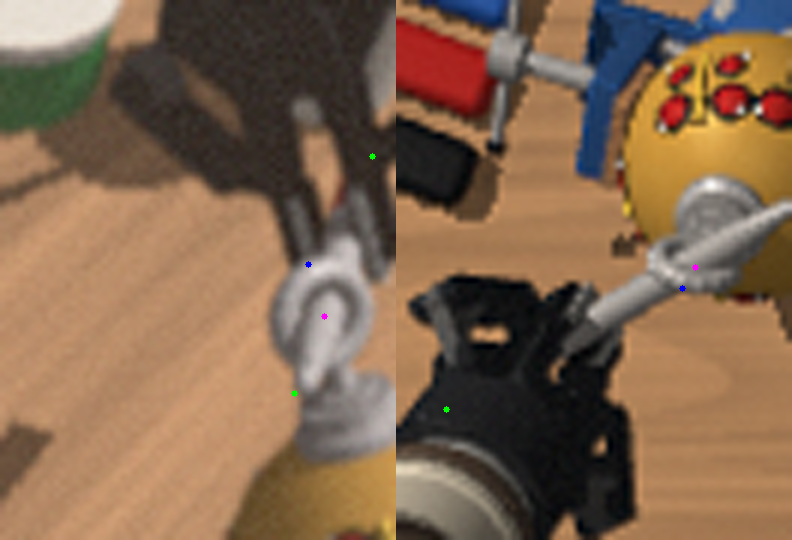

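The moment about the eye axis jumped from 0.3 to 1.1 N m over the last 5°, and the loop sits at the home orientation. So it has reached the stop. I'll swing the bar back to the loop's x.

```bash
python3 sw.py -38 0
```

```text
t 10.55 p [0.6716 0.2012 0.1806] F [-8.1 -5.7 -4.3] T [-0.75  1.71 -0.33] gap 13.0 q [ 0.25  0.28  1.73 -0.59  0.64  0.14]
-33.8 [-1.1 -8.1 -1.5] [-0.5   0.03 -9.46]
-29.6 [ -2.1 -12.8  -1.4] [-5.000e-01  1.000e-02 -1.368e+01]
-25.3 [ -3.4 -17.3  -1.4] [-5.00e-01 -1.00e-02 -1.79e+01]
-21.1 [ -5.  -21.8  -1.3] [ -0.5   -0.03 -22.13]
-16.9 [ -6.9 -26.1  -1.3] [ -0.5   -0.05 -26.35]
-12.7 [ -9.2 -30.3  -1.3] [ -0.5   -0.06 -30.57]
-8.4 [-11.8 -34.3  -1.2] [ -0.5   -0.08 -34.79]
-4.2 [-14.6 -38.1  -1.2] [ -0.5   -0.1  -39.02]
0.0 [-17.7 -41.7  -1.2] [ -0.5   -0.12 -43.24]
0.0 [-17.7 -41.7  -1.2] [ -0.5   -0.12 -43.24]
bar ang -43.2 Tz tool frame [ 1.81  0.21 -0.5 ] moment about eye axis 1.196
```

```bash
python3 -c "
from h import *
b=bar_pose(-43.5,.045)
for a in np.linspace(-39,0,9):print(a,*delta(bar_pose(a,.045),b))"
```

```text
-39.0 [-0.2 -5.1 -0. ] [ 0.  -0.  -4.5]
-34.125 [ -0.9 -10.5  -0. ] [-0.   -0.   -9.37]
-29.25 [ -2.  -15.9  -0. ] [ -0.    -0.   -14.25]
-24.375 [ -3.6 -21.1  -0. ] [ -0.    -0.   -19.12]
-19.5 [ -5.6 -26.2   0. ] [ -0.   0. -24.]
-14.625 [ -8.  -31.1  -0. ] [  0.    -0.   -28.87]
-9.75 [-10.9 -35.8  -0. ] [ -0.    -0.   -33.75]
-4.875 [-14.1 -40.3   0. ] [ -0.    -0.   -38.62]
0.0 [-17.7 -44.4  -0. ] [ -0.   -0.  -43.5]
```

>>> send_rows([
  {"jaw":10,"dx":-0.2,"dy":-5,"dz":0,"rx":0,"ry":0,"rz":-4.5},
  {"jaw":10,"dx":-0.9,"dy":-10.5,"dz":0,"rx":0,"ry":0,"rz":-9.4},
  {"jaw":10,"dx":-2,"dy":-15.8,"dz":0,"rx":0,"ry":0,"rz":-14.2},
  {"jaw":10,"dx":-3.6,"dy":-21,"dz":0,"rx":0,"ry":0,"rz":-19.1},
  {"jaw":10,"dx":-5.6,"dy":-26,"dz":0,"rx":0,"ry":0,"rz":-24},
  {"jaw":10,"dx":-8,"dy":-30.8,"dz":0,"rx":0,"ry":0,"rz":-28.9},
  {"jaw":10,"dx":-10.9,"dy":-35.4,"dz":0,"rx":0,"ry":0,"rz":-33.7},
  {"jaw":10,"dx":-14.1,"dy":-39.8,"dz":0,"rx":0,"ry":0,"rz":-38.6},
  {"jaw":10,"dx":-17.7,"dy":-43.9,"dz":0,"rx":0,"ry":0,"rz":-43.5},
  {"jaw":10,"dx":-17.7,"dy":-43.9,"dz":0,"rx":0,"ry":0,"rz":-43.5},
])

```text
t: 11.38
eef_pos: [0.648, 0.1647, 0.1737]
eef_rot: [0.143, 0.934, -0.051, 0.323]
contact_force: [-0.2, -0.1, -2.1]
finger_gap: 0.15
```

```bash
python3 sw.py 0 0 .15|grep -v "^0.0"; python3 -c "
from h import *
print(delta(bar_pose(0,.045)),delta(bar_pose(0,.15)))
p,d=r.snapshot('top');cv2.imwrite('pics/f.png',cv2.resize(p[120:220,235:320],None,fx=6,fy=6,interpolation=cv2.INTER_CUBIC))"
```

```text
t 11.38 p [0.648  0.1647 0.1737] F [-0.2 -0.1 -2.1] T [0.11 0.55 0.03] gap 12.8 q [ 0.2   0.19  1.85 -0.58  0.57 -0.66]
bar ang 0.2 Tz tool frame [ 0.03  0.56 -0.06] moment about eye axis 0.071
(array([ 2.3, -0.6,  0.1]), array([-0.05,  0.12,  0.17])) (array([107.3,  -0.3,  -0.2]), array([-0.05,  0.12,  0.17]))
```

View pics/f.png

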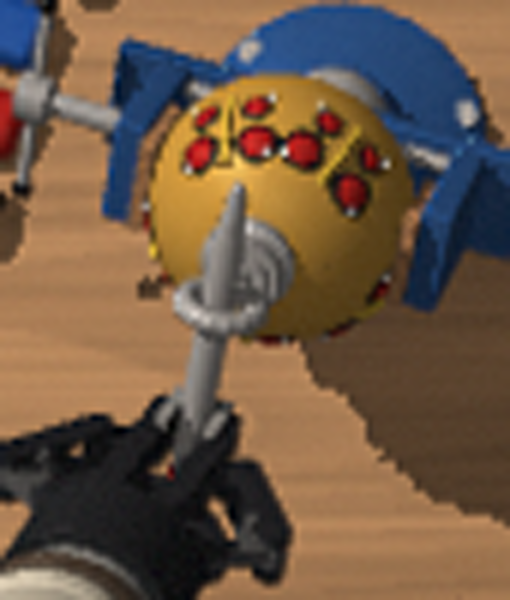

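>>> send_rows([
  {"jaw":10,"dx":8,"dy":0,"dz":0,"rx":0,"ry":0,"rz":0},
  {"jaw":10,"dx":20,"dy":0,"dz":0,"rx":0,"ry":0,"rz":0},
  {"jaw":10,"dx":35,"dy":0,"dz":0,"rx":0,"ry":0,"rz":0},
  {"jaw":10,"dx":50,"dy":0,"dz":0,"rx":0,"ry":0,"rz":0},
  {"jaw":10,"dx":65,"dy":0,"dz":0,"rx":0,"ry":0,"rz":0},
  {"jaw":10,"dx":80,"dy":0,"dz":0,"rx":0,"ry":0,"rz":0},
  {"jaw":10,"dx":95,"dy":0,"dz":0,"rx":0,"ry":0,"rz":0},
  {"jaw":10,"dx":108,"dy":0,"dz":0,"rx":0,"ry":0,"rz":0},
  {"jaw":10,"dx":108,"dy":0,"dz":0,"rx":0,"ry":0,"rz":0},
  {"jaw":10,"dx":108,"dy":0,"dz":0,"rx":0,"ry":0,"rz":0},
])

```text
t: 12.27
eef_pos: [0.5661, 0.1914, 0.106]
eef_rot: [0.144, 0.934, -0.05, 0.322]
contact_force: [-0.1, 0.2, -1.9]
finger_gap: 0.152
```

```bash
cat > v.py <<'E'
from h import *
st();B=np.array([.759,.1293,.126]);out=[]
for n,(x0,y0,x1,y1) in dict(scene=(415,205,455,262),top=(250,145,300,190)).items():
    p,d=r.snapshot(n);cv2.imwrite(f'pics/v_{n}.png',p);np.save(f'v_{n}.npy',d)
    v,u=np.mgrid[y0:y1,x0:x1];u=u.ravel();v=v.ravel();z=d[v,u];ok=z>0;u,v,z=u[ok],v[ok],z[ok]
    s=cv2.cvtColor(p,cv2.COLOR_BGR2HSV)[v,u,1];P=pts(n,u,v,z)
    for yaw in(-20,-17.5,-15):
        L=(P-B)@frame(yaw);m=(s<110)&(L[:,2]>.087)&(L[:,2]<.128)&(np.hypot(L[:,0],L[:,1])<.035);X=L[m,:2];c=X.mean(0);_,S,W=np.linalg.svd(X-c);y=W[0]*np.sign(W[0,1])
        print(n,yaw,m.sum(),c.round(4),(S/np.sqrt(m.sum())).round(4),"a",np.degrees(np.arctan2(-y[0],y[1])).round(1),"zmax",np.percentile(L[m,2],97).round(4))
    out.append(cv2.resize(p[y0:y0+45,x0:x0+40],None,fx=9,fy=9,interpolation=cv2.INTER_CUBIC))
cv2.imwrite('pics/v.png',np.hstack(out))
E
python3 v.py
```

```text
t 12.27 p [0.5661 0.1914 0.106 ] F [-0.1  0.2 -1.9] T [ 0.16  0.39 -0.03] gap 13.0 q [ 0.29  0.17  2.04 -0.81  0.5  -0.33]
scene -20 199 [ 0.0039 -0.0062] [0.0116 0.0025] a 1.4 zmax 0.121
scene -17.5 200 [ 0.0037 -0.0035] [0.0116 0.0025] a -0.6 zmax 0.1211
scene -15 202 [ 0.0036 -0.0009] [0.0115 0.0025] a -2.7 zmax 0.1211
top -20 113 [ 0.0038 -0.0034] [0.0109 0.0027] a 2.5 zmax 0.1239
top -17.5 114 [ 0.0038 -0.0008] [0.0108 0.0027] a 0.5 zmax 0.124
top -15 114 [0.0038 0.002 ] [0.0108 0.0027] a -1.5 zmax 0.1241
```

View pics/v.png

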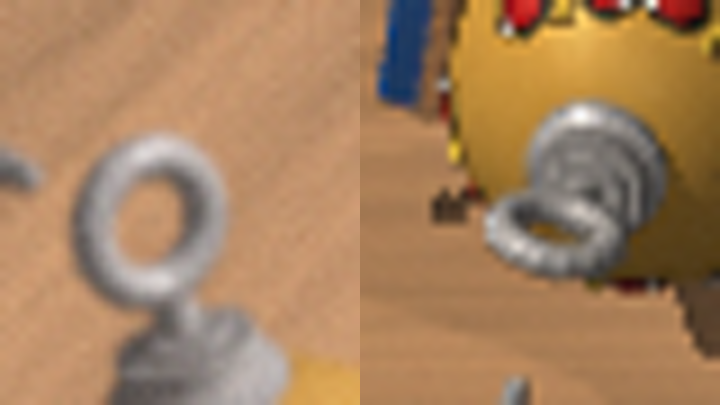

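The bar is out. The loop faces home: the fit gives a ≈ 0 ± 2° in both views. Next, the bar goes back to the rest.

```bash
python3 -c "
from h import *
print(delta(rest_pose(.10)))
T=rest_pose(.10)
o=r.get_obs();M=R.from_quat(o['eef_rot']).as_matrix();print('back 60mm +up',(M.T@np.array([-.08,-.06,.05])*1e3).round(1))
"
```

```text
(array([ -74. , -425.1,   -1.5]), array([ -6.47,  37.77, -18.85]))
back 60mm +up [ 14.8 -81.3 -75.3]
```

>>> send_rows([
  {"jaw":10,"dx":6,"dy":-27,"dz":-25,"rx":0,"ry":0,"rz":0},
  {"jaw":10,"dx":10,"dy":-54,"dz":-50,"rx":0,"ry":0,"rz":0},
  {"jaw":10,"dx":14,"dy":-85,"dz":-70,"rx":0,"ry":5,"rz":-2},
  {"jaw":10,"dx":5,"dy":-125,"dz":-75,"rx":-1,"ry":10,"rz":-5},
  {"jaw":10,"dx":-5,"dy":-165,"dz":-75,"rx":-2,"ry":15,"rz":-8},
  {"jaw":10,"dx":-18,"dy":-205,"dz":-65,"rx":-3,"ry":20,"rz":-10},
  {"jaw":10,"dx":-30,"dy":-245,"dz":-55,"rx":-4,"ry":25,"rz":-13},
  {"jaw":10,"dx":-42,"dy":-285,"dz":-45,"rx":-5,"ry":30,"rz":-15},
  {"jaw":10,"dx":-52,"dy":-325,"dz":-35,"rx":-6,"ry":34,"rz":-17},
  {"jaw":10,"dx":-60,"dy":-365,"dz":-20,"rx":-6.5,"ry":37.8,"rz":-18.9},
])

```text
t: 13.2
eef_pos: [0.4884, -0.0652, 0.1643]
eef_rot: [0.008, 0.999, -0.012, 0.051]
contact_force: [1.4, 0.6, -2.3]
finger_gap: 0.156
```

```bash
python3 -c "
from h import *
st();print(delta(rest_pose(.10)))
"
```

```text
t 13.2 p [ 0.4884 -0.0652  0.1643] F [ 1.4  0.6 -2.3] T [-0.01  0.03 -0.02] gap 13.3 q [-0.39 -0.04  1.99  0.02  1.09 -1.95]
(array([  -7. , -165.8,   14.8]), array([-1.46,  5.8 , -2.94]))
```

>>> send_rows([
  {"jaw":10,"dx":-2,"dy":-35,"dz":4,"rx":0,"ry":3,"rz":-1.5},
  {"jaw":10,"dx":-4,"dy":-70,"dz":8,"rx":-0.5,"ry":5,"rz":-2.5},
  {"jaw":10,"dx":-6,"dy":-105,"dz":12,"rx":-1,"ry":5.5,"rz":-2.9},
  {"jaw":10,"dx":-7,"dy":-135,"dz":15,"rx":-1,"ry":5.5,"rz":-2.9},
  {"jaw":10,"dx":-7,"dy":-155,"dz":15,"rx":-1,"ry":5.5,"rz":-2.9},
  {"jaw":10,"dx":-7,"dy":-160,"dz":15,"rx":-1,"ry":5.5,"rz":-2.9},
  {"jaw":10,"dx":-7,"dy":-160,"dz":15,"rx":-1,"ry":5.5,"rz":-2.9},
  {"jaw":10,"dx":-7,"dy":-160,"dz":15,"rx":-1,"ry":5.5,"rz":-2.9},
  {"jaw":10,"dx":-7,"dy":-160,"dz":15,"rx":-1,"ry":5.5,"rz":-2.9},
  {"jaw":10,"dx":-7,"dy":-160,"dz":15,"rx":-1,"ry":5.5,"rz":-2.9},
])

```text
t: 14.03
eef_pos: [0.4928, -0.2225, 0.1515]
eef_rot: [-0.016, 1.0, -0.005, 0.002]
contact_force: [0.6, -0.0, -1.3]
finger_gap: 0.155
```

```bash
python3 -c "
from h import *
st();print(delta(rest_pose(.10)),delta(rest_pose(.02)))
"; python3 - <<'E'
from h import *
# bar check in the hand: tip by both views
for n in("scene","top"):
    p,d=r.snapshot(n);cv2.imwrite(f"pics/w_{n}.png",p)
    T=rest_pose(.1);o=r.get_obs();b=-R.from_quat(o["eef_rot"]).as_matrix()[:,0];ax=o["eef_pos"]-[0,0,.0075]
    c=proj(n,ax+b*(.1-G))[0];print(n,"pred tip",c.round(1))
    x0,y0=(c-[12,12]).astype(int);h=cv2.cvtColor(p,cv2.COLOR_BGR2HSV)[y0:y0+30,x0:x0+30];m=(h[...,1]<80)&(h[...,2]>70)
    for j in range(0,30):
        k=np.nonzero(m[j])[0]
        if len(k):print(y0+j,x0+k.min(),x0+k.max(),end='; ')
    print()
E
```

```text
t 14.03 p [ 0.4928 -0.2225  0.1515] F [ 0.6 -0.  -1.3] T [ 0.01  0.03 -0.04] gap 13.2 q [-0.65  0.17  1.8  -0.01  1.17 -2.25]
(array([-1. , -8.9, -2.6]), array([-0.53,  0.21, -0.18])) (array([-0.7, -8.2, 77.4]), array([-0.53,  0.21, -0.18]))
scene pred tip [278.1 341.5]
329 266 268; 330 266 269; 331 266 270; 332 266 271; 333 266 272; 334 266 273; 335 266 274; 336 267 275; 337 268 276; 338 270 277; 339 272 278; 340 273 278; 341 275 278; 342 276 277; 
top pred tip [412.9 207.4]
207 412 413; 208 412 413; 209 412 414; 210 412 414; 211 411 414; 212 411 414; 213 411 414; 214 411 414; 215 411 426; 216 411 427; 217 411 428; 218 411 429; 219 411 429; 220 411 429; 221 411 429; 222 411 429; 223 411 428; 224 411 427;
```

Bar tip agrees with the prediction within a pixel in both views. Descend to 20 mm above the seat.

>>> send_rows([
  {"jaw":10,"dx":-1,"dy":-4,"dz":5,"rx":-0.3,"ry":0.2,"rz":-0.2},
  {"jaw":10,"dx":-1,"dy":-8,"dz":20,"rx":-0.5,"ry":0.2,"rz":-0.2},
  {"jaw":10,"dx":-1,"dy":-8.4,"dz":40,"rx":-0.5,"ry":0.2,"rz":-0.2},
  {"jaw":10,"dx":-1,"dy":-8.4,"dz":60,"rx":-0.5,"ry":0.2,"rz":-0.2},
  {"jaw":10,"dx":-1,"dy":-8.4,"dz":72,"rx":-0.5,"ry":0.2,"rz":-0.2},
  {"jaw":10,"dx":-1,"dy":-8.4,"dz":77,"rx":-0.5,"ry":0.2,"rz":-0.2},
  {"jaw":10,"dx":-1,"dy":-8.4,"dz":77,"rx":-0.5,"ry":0.2,"rz":-0.2},
  {"jaw":10,"dx":-1,"dy":-8.4,"dz":77,"rx":-0.5,"ry":0.2,"rz":-0.2},
  {"jaw":10,"dx":-1,"dy":-8.4,"dz":77,"rx":-0.5,"ry":0.2,"rz":-0.2},
  {"jaw":10,"dx":-1,"dy":-8.4,"dz":77,"rx":-0.5,"ry":0.2,"rz":-0.2},
])

```text
t: 14.97
eef_pos: [0.495, -0.2334, 0.0757]
eef_rot: [-0.017, 1.0, -0.001, 0.001]
contact_force: [-0.2, -0.6, -2.4]
finger_gap: 0.155
```

```bash
python3 -c "
from h import *
st();print(delta(rest_pose(0)))"
```

```text
t 14.97 p [ 0.495  -0.2334  0.0757] F [-0.2 -0.6 -2.4] T [-0.03  0.02  0.02] gap 13.2 q [-0.66  0.3   1.81 -0.    1.03 -2.27]
(array([ 1. ,  2.1, 21.6]), array([-0.13,  0.11, -0.06]))
```

>>> send_rows([
  {"jaw":10,"dx":1,"dy":2,"dz":4,"rx":0,"ry":0,"rz":0},
  {"jaw":10,"dx":1,"dy":2,"dz":8,"rx":0,"ry":0,"rz":0},
  {"jaw":10,"dx":1,"dy":2,"dz":12,"rx":0,"ry":0,"rz":0},
  {"jaw":10,"dx":1,"dy":2,"dz":15,"rx":0,"ry":0,"rz":0},
  {"jaw":10,"dx":1,"dy":2,"dz":18,"rx":0,"ry":0,"rz":0},
  {"jaw":10,"dx":1,"dy":2,"dz":20,"rx":0,"ry":0,"rz":0},
  {"jaw":10,"dx":1,"dy":2,"dz":21,"rx":0,"ry":0,"rz":0},
  {"jaw":10,"dx":1,"dy":2,"dz":21,"rx":0,"ry":0,"rz":0},
  {"jaw":10,"dx":1,"dy":2,"dz":21,"rx":0,"ry":0,"rz":0},
  {"jaw":10,"dx":1,"dy":2,"dz":21,"rx":0,"ry":0,"rz":0},
])

```text
t: 15.8
eef_pos: [0.4935, -0.2316, 0.0539]
eef_rot: [-0.017, 1.0, -0.001, 0.001]
contact_force: [-0.7, -3.6, 0.4]
finger_gap: 0.15
```

```bash
python3 -c "
from h import *
st();print(delta(rest_pose(0)))"
```

```text
t 15.8 p [ 0.4935 -0.2316  0.0539] F [-0.7 -3.6  0.4] T [-0.59  0.08 -0.  ] gap 12.8 q [-0.66  0.33  1.83 -0.    0.99 -2.26]
(array([-0.5,  0.2, -0.2]), array([-0.12,  0.06, -0.07]))
```

Seated: weight taken by the forks. Open gently, then lift.

>>> send_rows([
  {"jaw":18,"dx":0,"dy":0,"dz":0,"rx":0,"ry":0,"rz":0},
  {"jaw":25,"dx":0,"dy":0,"dz":0,"rx":0,"ry":0,"rz":0},
  {"jaw":40,"dx":0,"dy":0,"dz":0,"rx":0,"ry":0,"rz":0},
  {"jaw":50,"dx":0,"dy":0,"dz":0,"rx":0,"ry":0,"rz":0},
  {"jaw":60,"dx":0,"dy":0,"dz":0,"rx":0,"ry":0,"rz":0},
  {"jaw":60,"dx":0,"dy":0,"dz":0,"rx":0,"ry":0,"rz":0},
  {"jaw":60,"dx":0,"dy":0,"dz":-10,"rx":0,"ry":0,"rz":0},
  {"jaw":60,"dx":0,"dy":0,"dz":-30,"rx":0,"ry":0,"rz":0},
  {"jaw":60,"dx":0,"dy":0,"dz":-60,"rx":0,"ry":0,"rz":0},
  {"jaw":60,"dx":0,"dy":0,"dz":-100,"rx":0,"ry":0,"rz":0},
])

```text
t: 16.63
eef_pos: [0.4913, -0.2294, 0.1525]
eef_rot: [-0.017, 1.0, 0.002, -0.002]
contact_force: [0.9, -0.5, -0.4]
finger_gap: 0.706
```

>>> send_rows([
  {"jaw":60,"dx":20,"dy":20,"dz":-30,"rx":0,"ry":0,"rz":0},
  {"jaw":60,"dx":40,"dy":55,"dz":-60,"rx":0,"ry":0,"rz":0},
  {"jaw":60,"dx":60,"dy":90,"dz":-80,"rx":0,"ry":0,"rz":0},
  {"jaw":60,"dx":80,"dy":125,"dz":-80,"rx":0,"ry":0,"rz":0},
  {"jaw":60,"dx":90,"dy":160,"dz":-80,"rx":0,"ry":0,"rz":0},
  {"jaw":60,"dx":100,"dy":195,"dz":-80,"rx":0,"ry":0,"rz":0},
  {"jaw":60,"dx":100,"dy":220,"dz":-80,"rx":0,"ry":0,"rz":0},
  {"jaw":60,"dx":100,"dy":220,"dz":-80,"rx":0,"ry":0,"rz":0},
  {"jaw":60,"dx":100,"dy":220,"dz":-80,"rx":0,"ry":0,"rz":0},
  {"jaw":60,"dx":100,"dy":220,"dz":-80,"rx":0,"ry":0,"rz":0},
])

```text
t: 17.47
eef_pos: [0.3859, -0.0146, 0.2338]
eef_rot: [-0.017, 1.0, -0.001, 0.0]
contact_force: [0.7, 0.2, -0.3]
finger_gap: 0.704
```

```bash
python3 -c "
from h import *
st()
o=[]
for n in('scene','top'):
    p,d=r.snapshot(n);q=cv2.imread(f'pics/{n}0.png')
    print(n,'moved px near bystanders/bar',[(k,int((np.abs(p[y0:y1,x0:x1].astype(int)-q[y0:y1,x0:x1]).max(2)>50).sum())) for k,(x0,y0,x1,y1) in (dict(jar=(155,375,205,425),tub=(355,155,402,202),cup=(415,130,460,200),bar=(200,300,290,375)) if n=='scene' else dict(jar=(460,230,495,260),tub=(200,250,240,290),cup=(165,210,205,248),bar=(395,205,428,290))).items()])
    o.append(cv2.resize(p[295:380,195:295] if n=='scene' else p[200:285,370:470],None,fx=4,fy=4))
cv2.imwrite('pics/z.png',np.hstack(o))"
```

```text
t 17.47 p [ 0.3859 -0.0146  0.2338] F [ 0.7  0.2 -0.3] T [ 0.01 -0.01  0.03] gap 60.2 q [-0.35 -0.36  2.11 -0.    1.38 -1.96]
scene moved px near bystanders/bar [('jar', 0), ('tub', 0), ('cup', 0), ('bar', 0)]
top moved px near bystanders/bar [('jar', 0), ('tub', 0), ('cup', 0), ('bar', 0)]
```

View pics/z.png

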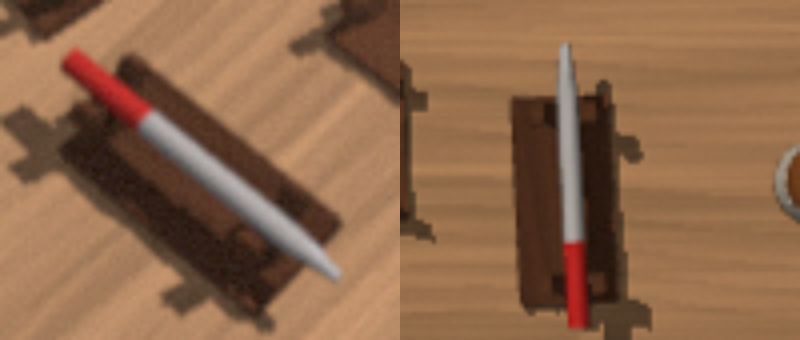

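```bash
python3 -c "
from cell import r
print(r.close_job())"
```

```text
the job is handed in; nothing more can be done
None
```

I turned the screw eye home with the bar, drew the bar out and laid it back in both forks of the largest rest. The job was handed in at about 17.5 s.

- **Eye home:** The moment about the eye axis rose from about 0.3 to 1.1–1.2 N m over the last 5° of turning, so it was against the stop. Afterwards the depth fits put the loop at -0.6° (scene) and +0.5° (top) from home. They rest on a vise yaw estimated to about ±3°, so "fully home" relies mainly on the torque rise.
- **Bar:** The last pictures match the start ones around the rest in both views, with no pixels changed beyond the threshold.
- **Jar, cup and tub:** No pixels changed around them either.
- **Forces:** Readings at the ends of moves never went above about 13 N, most of it while the gripper closed on the bar in the forks. They gave no sign of pressing on the bauble or cap, though this was not measured directly.
- **Disagreement:** The bar sat 7.5 mm ahead of the TCP instead of the nominal 3 mm. I measured this before inserting it and corrected for it.

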